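Unhook a parts bin from its lipped dock

TASK

Take the small dark grey parts bin out of its steel dock and stand it upright in the middle of the rubber mat for refilling. Its side pins are caught behind retaining lips and its tail under a keeper, so tip the front up to clear the lips before drawing it out towards its front; the height of the lips is not known, so feel for it and never force the bin against the dock (keep under 25 N) or drop it. Leave the other things where they stand.

Things in the scene. Friction and masses are not known exactly. Their poses are not given: they have to be found in the camera images.
- bin: loose dark grey plastic open parts bin, about 0.2 kg, 130 (x) x 84 (y) x 60 mm tall, walls 3 mm. Origin: centre of its underside; x points to its rear, y to its left, z up. It has a grip tab at the front, a flat tail at the rear and two side pins, 8 mm diameter, axis along y at x = -45, z = 20 mm, reaching out to y = +-53 mm
- grip (a point): middle of the bin's grip tab, an upright block at the bin's front, 14 (x) x 22 (y) mm, rising above the rim from z = 60 to 104 mm: this point is at x = -55, y = 0, z = 86 mm in the bin's frame. Pinch it from above across its 22 mm width
- tail (a point): end of the bin's tail, a tongue 50 mm wide and 5 mm thick at the bottom of the rear wall: this point is at x = 83, y = 0, z = 0 mm in the bin's frame. The bin turns about it when its front is tipped up
- dock: fixed grey painted steel dock, 176 x 126 mm, in which the bin stands, frames parallel, at the start. Origin: on the bench, under the bin's origin; x to its rear, y left, z up. Floor 12 mm above the bench. Rigid. An aluminium C-shaped catch at each side holds the bin's pin (see catch), a keeper at the rear its tail. Force between bin and dock must stay under 25 N
- keeper (a point): middle of the keeper's front edge, at x = 75, z = 22 mm in the dock's frame: an overhang 10 mm above the floor that reaches back to the rear wall at x = 86. The tail has 5 mm of room below it: the bin cannot be lifted level, only tipped front up (to about 0.4 rad), until drawn forward by over 10 mm
- catch (a point): fixed mark: where the left pin's centre rests, x = -45, y = 50, z = 32 mm in the dock's frame. Each catch, open in front, has a lip before the pin (x = -57 to -51), a guard 13 mm above the lip top, a rear post at x = -24. Both are clamped at one unmeasured height: a pin tops the lip after rising 10 to 24 mm and meets the guard 5 mm later; then tip it 2 to 3 mm down and draw 38 mm to -x
- mat: fixed black ribbed rubber mat, 180 (x) x 150 (y) mm, 4 mm thick, lying on the bench, the place for the bin. Origin: centre of its underside, z up
- screw_tin: open round tin of screws, 74 mm diameter, 42 mm tall, loose; leave alone. Origin: centre of its underside
- tape_measure: tape measure standing on the bench, 38 x 104 x 65 mm, loose; leave alone. Origin: centre of its underside
- glue_bottle: glue bottle, 57 mm diameter, 177 mm tall, loose; leave alone. Origin: centre of its underside

How it is judged:
On the way, in this order (a step that is already met when the one before it is completed fails the run):
1. the front of the bin is tipped up (over 0.03 rad) with the tail still under the keeper (angle between bin's own z axis and vertical above 0.03 rad and x of bin in the frame of dock above -0.012 m and z of bin in the frame of dock below 0.05 m), for 0.1 s.
2. the bin is out of the dock and lifted: its origin over 60 mm above the bench and over 30 mm from where it stood (height (world z) of bin above 0.06 m and distance of bin from where it was at the start of the episode above 0.03 m), for 0.1 s.
At the end, for the whole second after the job is handed in: the bin stands upright (tilt under 0.05 rad) and still, flat on the mat, its centre within 40 mm of the mat's centre, any way round; tin, tape measure and glue bottle are within 30 mm of where they stood (horizontal distance between bin and mat below 0.04 m and angle between bin's own z axis and vertical below 0.05 rad and z of bin in the frame of mat between 0.001 and 0.008 m and linear speed of bin below 0.02 m/s and distance of each of screw_tin, tape_measure, glue_bottle from where it was at the start of the episode below 0.03 m); the robot touches nothing.
It fails at once if the bin is forced against the dock with more than 25 N (contact force between bin and dock above 25 N).
It fails at once if the bin is dropped or pressed onto the mat with more than 40 N (contact force between bin and mat above 40 N).
It fails at once if the screw tin, tape measure or glue bottle is moved by more than 30 mm (distance of any of screw_tin, tape_measure, glue_bottle from where it was at the start of the episode above 0.03 m).
It also fails if it takes over 66 s, if anything falls off the work surface, if the arm or the gripper's body presses on something with over 40 N, if the wrist force passes 120 N, or if a joint passes its speed limit or range.

ROBOT

A 6-joint arm with a two-finger parallel gripper is mounted at the origin on a cart in front of the work surface, level with it; the furniture and walls round the work are solid. World frame = base frame: x ahead of the robot, y to its left, z up, the work surface at z = 0. Lengths are in m, angles in rad, forces in N, time in s.
With the tool pointing down it reaches from about 0.275 to 0.825 m from the base axis. Payload 4.9 kg.
Tool frame: the origin (TCP) lies midway between the tips of the shut fingers; the grasp point (between the pads) lies 19 mm behind it (bot.grip_depth is the distance from the TCP to the grasp point, in m); z points along the fingers, y is the line along which they close (so a half turn about z gives the same grasp; the last joint's range is limited). The gripper opens to 85 mm and grips with 20 to 120 N. Pads are 22 mm wide; open, the fingers measure 114 mm over their backs; the gripper's body (76 mm by 85 mm) begins 54 mm behind the grasp point. The pads swing forward as they close: fully open they stand 13 mm farther back than shut.
Start: joints at [-1.386, 0.326, -0.193, 1.052, 0, 1.437], TCP at [0.172, -0.522, 0.231] pointing down, gripper open.
Joint ranges: [-2.65, 2.65], [-0.97, 1.79], [-1.3, 1.35], [-1.93, 2.1], [-1.47, 1.37], [-3.14, 3.14]. Speed limits (rad/s): [2.57, 2.57, 3.14, 3.14, 3.14, 3.14].

INTERFACE

Orientations are given as a unit quaternion [w, x, y, z].
In Python, from cell import bot gives the robot as it stands. Calls block until the motion is done:
- bot.move_pose(position, orientation): joint-space move of the TCP to a pose.
- bot.move_linear(position, speed=0.15, rotation=None, until_force=None): straight line of the TCP; rotation=None keeps the orientation; speed is the mean speed in m/s. With until_force (N) it stops when the force on the tool has changed by that much, and returns True; else False.
- bot.goto_joints(angles): joint-space move.
- bot.set_gripper(opening, grasp_force=None): opening from 0.0 (shut) to 1.0 (fully open); grasp_force is the grip in N (None keeps the last); returns when the fingers have stopped.
- bot.wait(seconds).
- bot.solve_ik(position, orientation): joint angles nearest the present ones, or None.
- bot.camera(name): name is "scene" or "top"; returns the picture (400x640x3 uint8, red, green, blue); there is no depth.
- bot.calibration(name): a dict with "mtx" (3x3 intrinsics, pixels), "extrinsics" (4x4, takes a point from world to camera coordinates). Camera axes: x right, y down, z forward; pixel columns grow to the right and rows downward; lengths in m; the calibration is good to about 2 mm. A picture is of the moment at which its call begins. calibration takes no time and is no camera call.
A pose or a line that the arm cannot do raises bot.PlanningError and nothing moves.
- bot.close_job(): hands the job in; it is judged then, once.
Trained networks look in the newest picture that a camera, given by its name, has taken for a name from the list of things; names that differ only in an ending like _2 or _b are one class to them, and where a whole thing is asked for, a point or a joint stands for the part that bears it (a point fixed in the world has none). Each returns a list of dicts, best first, with "confidence" (0 to 1); they miss things now and then, are a little off and sometimes report something else, mostly with a low value. They report only what shows in the picture. A call takes as long as a camera call.
- bot.search_frame(camera, thing): "bbox" ([left, top, width, height] in pixels, round what is visible of it).
Readings, each from a call of its own:
- bot.read_clock(): time.
- bot.read_joint_positions(): joint angles.
- bot.read_joint_vel(): joint speeds.
- bot.read_joint_efforts(): joint torques, N m.
- bot.read_position(): TCP position.
- bot.read_tool_rot(): TCP orientation.
- bot.read_ft_force(): force on the tool from outside, world axes, zero at the start.
- bot.read_moment(): the same for the moment, N m.
- bot.read_gripper_width(): opening from 0.0 (shut) to 1.0 (fully open).
- bot.read_finger_force(): force on a finger pad.
Only numpy, scipy, OpenCV 4.12 (cv2) and the standard library are available. Lean on these libraries where they do the work, as an engineer would, in place of code of your own. Each camera call takes 0.05 s, during which the arm holds its last target. There are 200 camera calls.

## Working session

There is one attempt and no reset: what is moved stays moved. The work goes in short steps, each a Python script; the robot and the scene stay as the last script left them, time stands still between calls to the robot, and variables do not carry over. Pictures are saved under pics/ and viewed, at most 10 in all, crops included, and the job is handed in when it is done.

```bash
mkdir -p pics; ls
python3 - <<'E'
from cell import bot
import cv2,numpy as np
for n in("scene","top"):
    im=bot.camera(n); cv2.imwrite(f"pics/{n}0.png",im[:,:,::-1])
    c=bot.calibration(n); E=np.array(c["extrinsics"]);print(n,np.round(c["mtx"],1).tolist(),np.round(E,4).tolist(),"cam",-E[:3,:3].T@E[:3,3])
    for t in("bin","dock","mat","grip","catch","screw_tin","tape_measure","glue_bottle"):
        print(t,[(np.round(d["bbox"],1).tolist(),round(d["confidence"],2)) for d in bot.search_frame(n,t)[:3]])
print(bot.read_clock(),bot.grip_depth,bot.read_tool_rot())
E
```

```text
pics
scene [[385.3, 0.0, 316.4], [0.0, 385.3, 203.9], [0.0, 0.0, 1.0]] [[-0.7789, -0.6266, 0.0249, 0.4465], [-0.3108, 0.3512, -0.8832, 0.2706], [0.5447, -0.6957, -0.4683, 0.6332], [0.0, 0.0, 0.0, 1.0]] cam [0.08696257 0.62526668 0.52441152]
bin [([228.8, 225.8, 71.3, 68.2], 0.95)]
dock [([274.1, 206.8, 26.5, 26.3], 0.63), ([215.9, 242.7, 99.7, 65.4], 0.6)]
mat [([311.9, 196.4, 77.1, 36.7], 0.56)]
grip [([229.5, 228.3, 68.9, 64.7], 0.78)]
catch [([218.5, 243.4, 96.4, 65.5], 0.94), ([230.1, 228.6, 73.6, 63.4], 0.22)]
screw_tin [([272.9, 204.8, 27.5, 27.4], 0.6)]
tape_measure [([369.3, 239.6, 35.2, 39.1], 0.8)]
glue_bottle [([262.7, 152.7, 17.1, 58.4], 0.65), ([228.7, 227.0, 71.4, 66.3], 0.41)]
top [[372.5, 0.0, 316.4], [0.0, 372.5, 200.1], [0.0, 0.0, 1.0]] [[0.0211, -0.9996, 0.0175, -0.0114], [-0.9835, -0.0239, -0.1796, 0.5731], [0.1799, -0.0134, -0.9836, 0.8236], [0.0, 0.0, 0.0, 1.0]] cam [0.41568412 0.01327912 0.91315328]
bin [([225.5, 167.7, 44.2, 61.9], 0.92)]
dock [([222.5, 167.0, 46.6, 63.6], 0.73), ([215.3, 165.9, 65.2, 73.1], 0.63)]
mat [([351.8, 164.0, 67.0, 75.9], 0.87)]
grip []
catch [([214.8, 162.5, 63.1, 77.2], 0.58)]
screw_tin [([306.0, 145.9, 30.1, 30.7], 0.93)]
tape_measure [([305.0, 267.9, 42.6, 19.6], 0.95)]
glue_bottle [([330.1, 99.4, 21.5, 38.9], 0.57)]
0.9 0.0187 [ 1.49574270e-05  9.87323073e-01  1.58723496e-01 -1.27305123e-05]
```

Run:
```python
import cv2
a=cv2.imread("pics/top0.png"); cv2.imwrite("pics/topc.png",cv2.resize(a[80:300,190:440],None,fx=3.2,fy=2.7*1.0) if 0 else cv2.resize(a[150:250,205:285],None,fx=6,fy=6,interpolation=cv2.INTER_CUBIC))
a=cv2.imread("pics/scene0.png"); cv2.imwrite("pics/scenec.png",cv2.resize(a[215:315,205:325],None,fx=6,fy=6,interpolation=cv2.INTER_CUBIC))
```

```text
(no output)
```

View pics/top0.png

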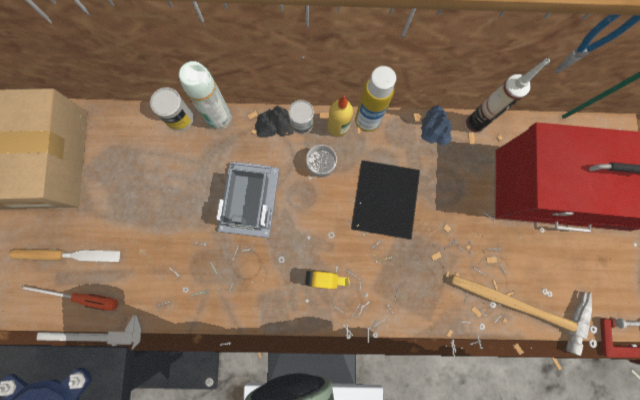

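View pics/topc.png

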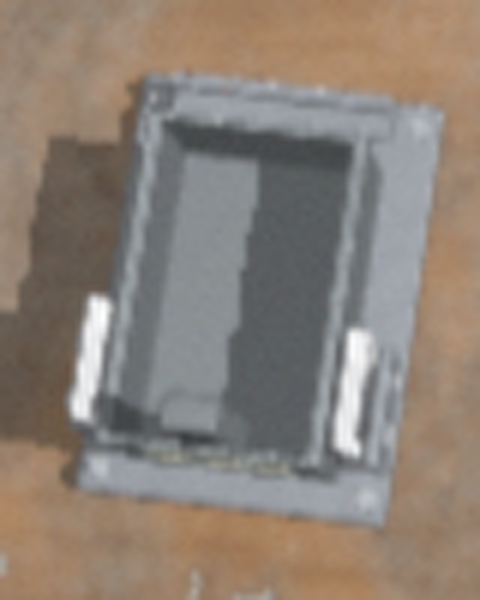

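View pics/scenec.png

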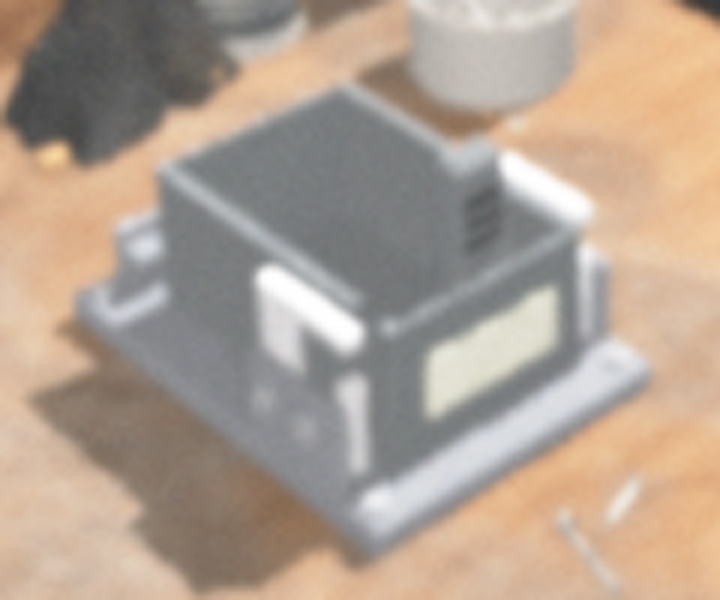

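The top view shows the dock at (215–280, 163–237) with the bin's front facing the robot (down in the image) and the mat at (353–420, 161–238). The tin (321,160) and tape measure (327,281) are to the sides. The scene crop shows the bin's rim corners and tab clearly. I'll fit the poses next.

```bash
cat > util.py <<'E'
from cell import bot
import numpy as np,cv2
from scipy.spatial.transform import Rotation as R
def proj(n,P):
    c=bot.calibration(n);E=np.array(c["extrinsics"]);q=(np.atleast_2d(P)@E[:3,:3].T+E[:3,3])@np.array(c["mtx"]).T
    return q[:,:2]/q[:,2:]
def back(n,uv,z):
    c=bot.calibration(n);E=np.array(c["extrinsics"]);o=-E[:3,:3].T@E[:3,3]
    d=np.array([np.linalg.inv(c["mtx"])@[u,v,1] for u,v in np.atleast_2d(uv)])@E[:3,:3]
    return o+d*((z-o[2])/d[:,2])[:,None]
def W(p,P):
    c,s=np.cos(p[2]),np.sin(p[2]);P=np.atleast_2d(P)
    return np.c_[p[0]+c*P[:,0]-s*P[:,1],p[1]+s*P[:,0]+c*P[:,1],P[:,2]]
E
python3 - <<'E'
from util import *
from scipy.optimize import least_squares
rim=np.array([[-65,42,72],[65,42,72],[65,-42,72],[-65,-42,72]])/1e3
sc=np.array([[385,325],[165,172],[345,88],[580,235]])/6+[205,215]
tp=np.array([[105,440],[155,120],[370,135],[325,472]])/6+[205,150]
tab=np.array([[-55,0,116]])/1e3; sct=np.array([[472,155]])/6+[205,215]
f=lambda p:np.r_[proj("scene",W(p,rim))-sc,proj("top",W(p,rim))-tp,proj("scene",W(p,tab))-sct].ravel()
r=least_squares(f,[.4,.2,0],loss="soft_l1");print("bin",r.x,np.round(f(r.x).reshape(-1,2),1).tolist())
a=cv2.imread("pics/top0.png");m=np.zeros(a.shape[:2],np.uint8);s=np.s_[155:245,345:428];m[s]=(a[s].max(2)<45)
m=cv2.morphologyEx(m,cv2.MORPH_OPEN,np.ones((5,5)))
ys,xs=np.nonzero(m);w=back("top",np.c_[xs,ys].astype(float),.004)[:,:2]
print("mat",w.mean(0),cv2.minAreaRect((w*1000).astype(np.float32)))
b=cv2.imread("pics/scene0.png")
def draw(im,n,off):
    im=cv2.resize(im,None,fx=5,fy=5,interpolation=cv2.INTER_CUBIC)
    def L(P,col): cv2.polylines(im,[np.int32(((proj(n,W(r.x,P))-off)+.5)*5)],True,col,1)
    L(rim,(0,255,0)); L(rim*[1,1,0]+[0,0,.012],(0,255,255))
    for z in(72,116): L(np.array([[-62,11,z],[-48,11,z],[-48,-11,z],[-62,-11,z]])/1e3,(0,0,255))
    for y in(-50,50): cv2.circle(im,np.int32((proj(n,W(r.x,[[-.045,y/1e3,.032]]))[0]-off+.5)*5).tolist(),3,(255,0,255),-1)
    return im
A=draw(a[150:250,205:285],"top",[205,150]);B=draw(b[215:315,205:285],"scene",[205,215])
cv2.imwrite("pics/ov.png",np.hstack([A,B])[:500])
E
```

```text
bin [ 0.57093329  0.16859157 -0.1090946 ] [[1.7, 0.8], [-1.0, -1.8], [0.9, -2.0], [1.6, -1.8], [-2.0, 0.0], [-0.5, -1.8], [-0.5, 0.4], [-1.9, -0.4], [0.3, -0.9]]Traceback (most recent call last):
  File "<stdin>", line 11, in <module>
  File "util.py", line 9, in back
    d=np.array([np.linalg.inv(c["mtx"])@[u,v,1] for u,v in np.atleast_2d(uv)])@E[:3,:3]
      ~~~~~~~~~~~~~~~~~~~~~~~~~~~~~~~~~~~~~~~~~~~~~~~~~~~~~~~~~~~~~~~~~~~~~~~~^~~~~~~~~
ValueError: matmul: Input operand 1 has a mismatch in its core dimension 0, with gufunc signature (n?,k),(k,m?)->(n?,m?) (size 3 is different from 0)
```

```bash
cat > fit.py <<'E'
from util import *
from scipy.optimize import least_squares
rim=np.array([[-65,42,72],[65,42,72],[65,-42,72],[-65,-42,72]])/1e3
a=cv2.imread("pics/top0.png");b=cv2.imread("pics/scene0.png")
def draw(im,n,off,p,extra=[]):
    im=cv2.resize(im,None,fx=5,fy=5,interpolation=cv2.INTER_CUBIC)
    def L(P,col): cv2.polylines(im,[np.int32(((proj(n,W(p,P))-off)+.5)*5)],True,col,1)
    L(rim,(0,255,0)); L(rim*[1,1,0]+[0,0,.012],(0,255,255))
    for z in(72,116): L(np.array([[-62,11,z],[-48,11,z],[-48,-11,z],[-62,-11,z]])/1e3,(0,0,255))
    L(np.array([[-88,63,12],[88,63,12],[88,-63,12],[-88,-63,12]])/1e3,(255,0,0))
    return im
def ov(p,name):
    A=draw(a[150:250,205:285],"top",[205,150],p);B=draw(b[215:315,205:285+0],"scene",[205,215],p)
    B=draw(b[218:318,212:292],"scene",[212,218],p)
    cv2.imwrite(name,np.hstack([A[:,:],B]))
E
python3 - <<'E'
from fit import *
ov([.5709,.1686,-.1091],"pics/ov.png")
g=a[150:250,340:435].max(2);t,m=cv2.threshold(g,0,255,cv2.THRESH_BINARY_INV|cv2.THRESH_OTSU)
m=cv2.morphologyEx(m,cv2.MORPH_OPEN,np.ones((5,5)));n,l,st,_=cv2.connectedComponentsWithStats(m);k=1+st[1:,4].argmax()
ys,xs=np.nonzero(l==k);w=back("top",np.c_[xs+340,ys+150].astype(float),.004)[:,:2]
print(t,"mat",w.mean(0),cv2.minAreaRect((w*1000).astype(np.float32)))
E
```

```text
104.0 mat [ 0.58857358 -0.17143772] ((589.9367065429688, -171.40277099609375), (150.32296752929688, 178.3220977783203), 81.58821105957031)
```

View pics/ov.png

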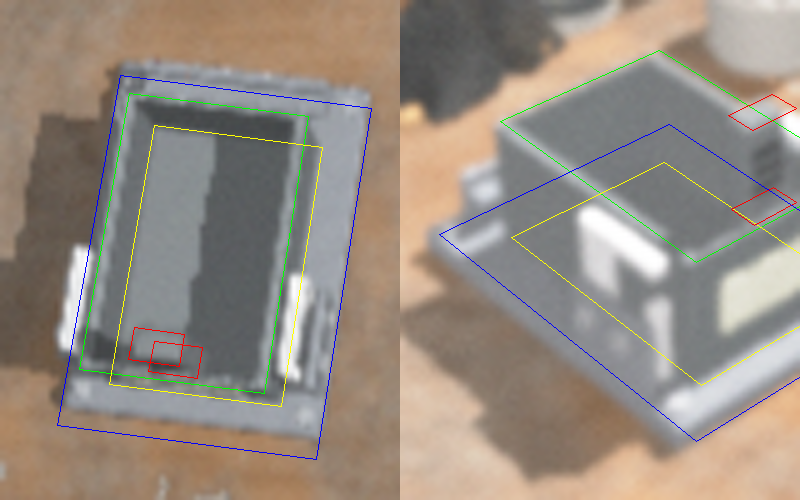

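Run:
```python
from fit import *
q=np.array([[118,66],[371,93],[319,437],[64,407]])/5-.5+[205,150]
w=back("top",q,.012)[:,:2];print(np.round(w,4).tolist())
for i,j in((0,1),(1,2),(2,3),(3,0)):
    d=w[j]-w[i];print(i,j,np.linalg.norm(d).round(4),np.arctan2(d[1],d[0]).round(4))
print("centre",w.mean(0))
r=back("top",np.array([[130,96],[305,113],[269,388],[83,369]])/5-.5+[205,150],.072)[:,:2]
for i,j in((0,1),(1,2),(2,3),(3,0)):
    d=r[j]-r[i];print(i,j,np.linalg.norm(d).round(4),np.arctan2(d[1],d[0]).round(4))
print("bin",r.mean(0))
r=back("scene",np.array([[500,120],[659,50]])/5-.5+[132,218],.072)[:,:2];d=r[1]-r[0];print(np.linalg.norm(d),np.arctan2(d[1],d[0]))
# yaw by gradient alignment of vertical-ish dock edges, both images
from scipy.optimize import minimize
```

```text
[[0.67, 0.2233], [0.6594, 0.0968], [0.4876, 0.1151], [0.4993, 0.2384]]
0 1 0.127 -1.6547
1 2 0.1728 3.0355
2 3 0.1239 1.4765
3 0 0.1714 -0.0883
centre [0.57907342 0.16840019]
0 1 0.0816 -1.6449
1 2 0.1288 3.0609
2 3 0.0845 1.4917
3 0 0.1284 -0.103
bin [0.57177424 0.16804733]
0.08350783273547374 -1.6859833813074714
```

```bash
cat >> util.py <<'E'
P0=np.array([.571,.168,-.090]) # bin x,y,yaw in dock
def Bm(x=0,z=0,tilt=0): # bin pose in dock: turned about tail end (front up by tilt), then shifted x,z (m); world 4x4
    D=np.eye(4);D[:3,:3]=R.from_euler("z",P0[2]).as_matrix();D[:3,3]=[P0[0],P0[1],.012]
    r=R.from_euler("y",tilt).as_matrix();t=np.array([.083,0,0])
    L=np.eye(4);L[:3,:3]=r;L[:3,3]=t-r@t+[x,0,z]
    return D@L
def q4(M): return np.roll(R.from_matrix(M[:3,:3]).as_quat(),1)
def T(pos,quat):
    M=np.eye(4);M[:3,:3]=R.from_quat(np.roll(quat,-1)).as_matrix();M[:3,3]=pos;return M
def tool0(s=1):
    B=Bm();y=s*B[:3,1];z=np.array([0,0,-1.]);M=np.eye(4);M[:3,:3]=np.c_[np.cross(y,z),y,z]
    M[:3,3]=(B@[-.055,0,.086,1])[:3]+[0,0,-bot.grip_depth];return M
E
python3 - <<'E'
from util import *
for s in(1,-1):
    M=tool0(s);print(s,bot.solve_ik(M[:3,3]+[0,0,.15],q4(M)),bot.solve_ik(M[:3,3],q4(M)))
    G=np.linalg.inv(Bm())@M
    for a in(dict(tilt=.22),dict(tilt=.22,x=-.05),dict(tilt=.22,x=-.05,z=.12),dict(x=-.05,z=.12)):
        N=Bm(**a)@G;print(bot.solve_ik(N[:3,3],q4(N)) is not None)
j=np.array(bot.read_joint_positions())
s=min((1,-1),key=lambda s:np.abs(np.array(bot.solve_ik(tool0(s)[:3,3]+[0,0,.1],q4(tool0(s))))-j).sum())
M=tool0(s);np.save("s.npy",s);print("s",s,M[:3,3])
bot.move_pose(M[:3,3]+[0,0,.12],q4(M)); bot.set_gripper(.55,20)
bot.move_linear(M[:3,3]+[0,0,.045],.15)
print(bot.read_position(),bot.read_gripper_width(),bot.read_clock(),bot.read_ft_force())
b=bot.camera("scene")[:,:,::-1];a=bot.camera("top")[:,:,::-1]
cv2.imwrite("pics/near.png",np.hstack([cv2.resize(b[200:300,225:305],None,fx=5,fy=5,interpolation=cv2.INTER_CUBIC),cv2.resize(a[150:250,205:285],None,fx=5,fy=5,interpolation=cv2.INTER_CUBIC)]))
E
```

```text
1 [ 0.18766055  0.3171963  -0.21067334  1.04292669  0.          0.27766055] [ 0.18766055  0.46589548 -0.40994488  0.69495597  0.          0.27766055]
True
True
True
True
-1 [ 0.18766055  0.3171963  -0.21067334  1.04292669  0.         -2.86393211] [ 0.18766055  0.46589548 -0.40994488  0.69495597  0.         -2.86393211]
True
True
True
True
s 1 [0.5162226  0.17294332 0.0793    ]
[0.51656885 0.17303738 0.12473277] 0.5530308579952035 4.7583 [0.30641664 1.07266697 0.31594222]
```

View pics/near.png

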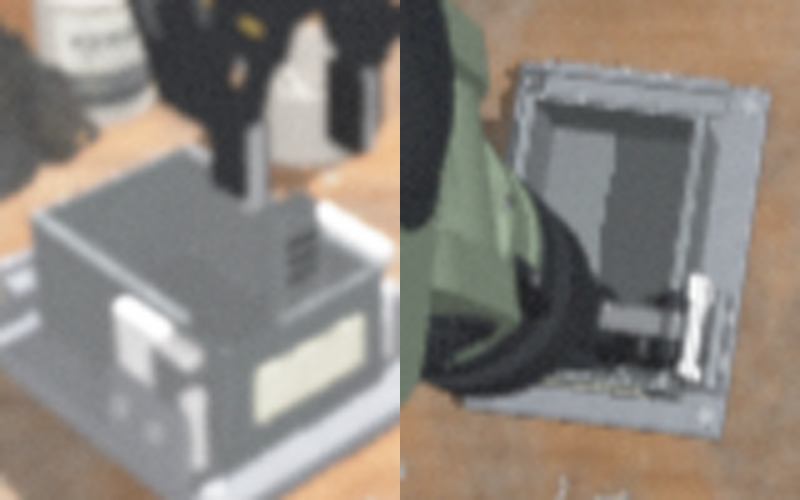

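The near view shows the near finger at (240,160) and the far finger at (350,110), on either side of the tab at (300,210). I'll descend and close gently.

Run:
```python
from util import *
M=tool0(1);f0=np.array(bot.read_ft_force())
print(bot.move_linear(M[:3,3],.08,until_force=5))
print("down",bot.read_position(),np.round(np.array(bot.read_ft_force())-f0,2))
f1=np.array(bot.read_ft_force())
bot.set_gripper(.15,20)
bot.wait(.2)
f=np.array(bot.read_ft_force());Rm=Bm()[:3,:3]
print("df dock axes",Rm.T@(f-f1),"moment",bot.read_moment(),"w",bot.read_gripper_width()*85,bot.read_finger_force(),bot.read_clock())
```

```text
False
down [0.51643651 0.17297369 0.07946901] [ 0.88 -0.75 -0.38]
df dock axes [-2.65212192  4.35684306  4.78655315] moment [1.10709761 0.0476507  0.02596202] w 21.772139294953224 24.82282966375351 6.1
```

Run:
```python
from util import *
Rm=Bm()[:3,:3];p=np.array(bot.read_position());print(p)
fref=Rm.T@np.array(bot.read_ft_force())
print(fref)
c=tool0(1)[:3,3].copy()
for d in([0,.0005,.0005],[0,.001,.001],[0,.0015,.001]):
    bot.move_linear(c+Rm@np.array(d),.02);bot.wait(.15)
    print(d,np.round(Rm.T@np.array(bot.read_ft_force()),2),np.round(Rm.T@(np.array(bot.read_position())-c),5))
bot.set_gripper(.1,60);bot.wait(.2)
print(np.round(Rm.T@np.array(bot.read_ft_force()),2),np.round(bot.read_moment(),3),bot.read_finger_force(),bot.read_gripper_width()*85,bot.read_clock())
```

```text
[0.51677572 0.17389124 0.07995506]
[-2.18554583  4.40599788  4.7277976 ]
[0, 0.0005, 0.0005] [0.63 5.58 0.91] [0.00038 0.00097 0.00068]
[0, 0.001, 0.001] [ 1.72  4.26 -2.78] [0.00014 0.00098 0.00084]
[0, 0.0015, 0.001] [ 0.74  2.02 -3.76] [-0.00032  0.00114  0.0008 ]
[ 0.63  0.86 -2.64] [ 0.262 -0.119  0.041] 60.366432666778564 20.91944341238222 7.7167
```

```bash
cat >> util.py <<'E'
_M=tool0(1);_M[:3,3]+=Bm()[:3,:3]@[0,.0015,0]
G=np.linalg.inv(Bm())@_M
def go(x=0,z=0,tilt=0,speed=.02,until=None):
    N=Bm(x,z,tilt)@G; return bot.move_linear(N[:3,3],speed,q4(N),until)
def fd(): return Bm()[:3,:3].T@np.array(bot.read_ft_force())
rise=lambda z,a:z+.128*np.sin(a)+.02*(np.cos(a)-1)
E
python3 - <<'E'
from util import *
go(0,.002,0,.01);bot.wait(.15);f0=fd();print("base",f0.round(2))
a=0;z=.002
while rise(z,a)<.030:
    a+=.01 if rise(z,a)<.0125 else .005
    h=go(0,z,a,.02,8);bot.wait(.08);f=np.mean([fd() for _ in range(3)],0)
    d=Bm()[:3,:3].T@np.array(np.array(bot.read_position())-(Bm(0,z,a)@G)[:3,3])*1e3
    print(round(a,3),round(rise(z,a)*1e3,1),h,f.round(1),d.round(2))
    if h or np.abs(f-f0)[2]>5 or np.abs(f-f0)[:2].max()>8: break
print(bot.read_clock(),np.round(bot.read_moment(),2))
E
```

```text
base [-0.64 -0.13 -2.78]
0.01 3.3 False [-0.3 -0.3 -2.5] [-0.14 -0.17 -0.08]
0.02 4.6 False [ 0.9 -0.  -3.3] [-0.1  -0.06 -0.06]
0.03 5.8 False [-0.2 -1.  -3.5] [-0.01  0.   -0.03]
0.04 7.1 False [-0.3  0.3 -2.7] [ 0.03 -0.   -0.03]
0.05 8.4 False [-0.4 -0.1 -3.7] [ 0.08 -0.01 -0.02]
0.06 9.6 False [-1.   0.6 -3. ] [ 0.05 -0.01 -0.05]
0.07 10.9 False [ 0.1 -0.4 -2.9] [ 0.04 -0.01 -0.03]
0.08 12.2 False [ 0.2  0.2 -3.4] [ 0.06  0.   -0.03]
0.09 13.4 False [-0.3 -1.1 -3.1] [ 0.05  0.   -0.03]
0.095 14.1 False [ 0.1 -0.2 -3. ] [ 0.03  0.01 -0.  ]
0.1 14.7 False [ 0.4 -0.8 -2.6] [ 0.04 -0.   -0.02]
0.105 15.3 False [ 0.2  0.3 -2.6] [0.06 0.01 0.  ]
0.11 15.9 False [ 0.7  0.5 -2.2] [ 0.06 -0.01  0.01]
0.115 16.6 False [ 0.2  0.8 -1.8] [ 0.04 -0.03 -0.  ]
0.12 17.2 False [-0.1 -0.7 -2.5] [0.08 0.   0.  ]
0.125 17.8 False [-0.6 -0.9 -3. ] [ 0.05 -0.01 -0.  ]
0.13 18.4 False [-0.2  0.5 -3.4] [ 0.04  0.01 -0.  ]
0.135 19.0 False [ 0.5  0.3 -2.4] [ 0.03  0.01 -0.01]
0.14 19.7 False [-0.7  0.9 -3.3] [ 0.09 -0.   -0.01]
0.145 20.3 False [ 0.7 -0.4 -2.8] [ 0.02 -0.02 -0.03]
0.15 20.9 False [-0.6  0.1 -2.6] [ 0.03 -0.01 -0.01]
0.155 21.5 False [ 0.3  0.9 -2.8] [ 0.06 -0.01 -0.01]
0.16 22.1 False [ 0.3 -0.7 -3.6] [ 0.04  0.01 -0.01]
0.165 22.8 False [-0.3  0.5 -2.8] [ 0.04  0.01 -0.  ]
0.17 23.4 False [-0.5 -0.7 -3.3] [ 0.08 -0.01 -0.01]
0.175 24.0 False [-0.2 -0.1 -3.1] [ 0.07  0.01 -0.01]
0.18 24.6 False [ 0.6  0.  -3.4] [ 0.05 -0.01 -0.02]
0.185 25.2 False [-0.2  1.1 -2.5] [ 0.03  0.   -0.02]
0.19 25.8 False [ 0.6  0.3 -2.6] [ 0.04 -0.01 -0.02]
0.195 26.4 False [-0.  -0.6 -2.8] [ 0.04  0.02 -0.03]
0.2 27.0 False [-0.3  0.5 -2.1] [ 0.04  0.01 -0.03]
0.205 27.6 False [-0.7  0.4 -2.3] [ 0.05 -0.   -0.02]
0.21 28.2 False [ 0.2  0.  -2.4] [ 0.01  0.   -0.05]
0.215 28.8 False [-0.5 -0.4 -3.1] [-0.04 -0.03 -0.08]
0.22 29.5 False [-0.8  1.  -8.8] [-0.3  -0.04 -0.44]
19.7833 [ 0.01 -0.3  -0.02]
```

Run:
```python
from util import *
a=.194;go(0,.002,a,.01);bot.wait(.15);f0=np.mean([fd() for _ in range(3)],0);print("base",f0.round(2))
for x in np.arange(.004,.049,.004):
    h=go(-x,.002,a,.03,6);bot.wait(.06);f=np.mean([fd() for _ in range(3)],0)
    print(round(x,3),h,f.round(1))
    if h or np.abs(f-f0).max()>6: break
print(bot.read_clock(),np.round(bot.read_moment(),2))
b=bot.camera("scene")[:,:,::-1]
cv2.imwrite("pics/draw.png",cv2.resize(b[190:310,215:345],None,fx=5,fy=5,interpolation=cv2.INTER_CUBIC))
```

```text
base [-0.05 -0.48 -2.53]
0.004 False [-0.7  0.2 -1.8]
0.008 False [ 0.   0.4 -3.5]
0.012 False [ 1.1  0.  -2.8]
0.016 False [-0.2  0.5 -2.5]
0.02 False [-0.5  0.2 -2.3]
0.024 False [ 0.4 -0.7 -3.6]
0.028 False [ 0.2 -0.2 -2.5]
0.032 False [-0.1 -0.1 -3. ]
0.036 False [ 0.6 -0.3 -3. ]
0.04 False [ 0.4 -0.4 -3.7]
0.044 False [-0.5 -1.1 -2.7]
0.048 False [ 0.8 -0.8 -2.7]
24.5833 [ 0.   -0.14  0.03]
```

View pics/draw.png

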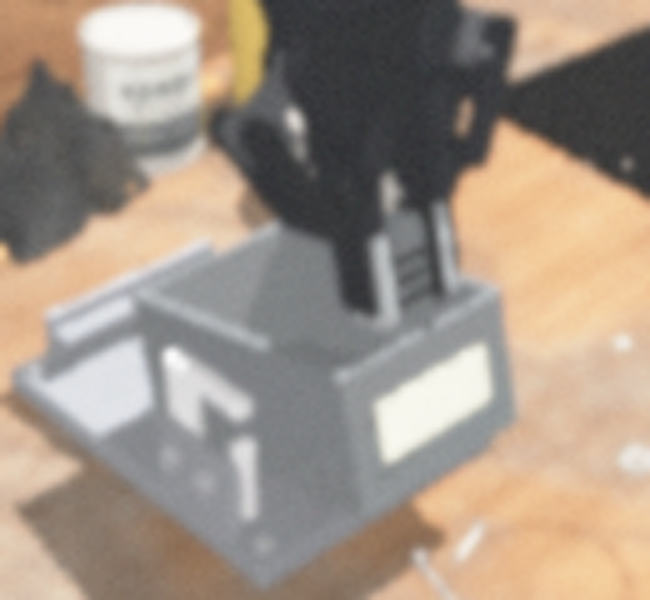

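Drawn clear, with the bin tipped and its front beyond the catches; the tab is held at (410,260). Next I'll lift, level and carry it to the mat.

Run:
```python
from util import *
go(-.048,.03,.194,.04,8);go(-.048,.11,.194,.12);go(-.048,.12,0,.1)
mat=np.array([.590,-.1714])
def goal(h): # bin underside height
    B=Bm();B[:3,3]=[*mat,h];return B@G
N=goal(.13);bot.move_linear(N[:3,3],.15,q4(N))
N=goal(.02);bot.move_linear(N[:3,3],.1,q4(N));bot.wait(.3)
print(bot.read_clock(),fd().round(2))
b=bot.camera("scene")[:,:,::-1];a=bot.camera("top")[:,:,::-1]
print([(d["bbox"],d["confidence"]) for d in bot.search_frame("top","bin")[:2]])
cv2.imwrite("pics/place.png",np.hstack([cv2.resize(b[140:250,300:400],None,fx=4,fy=4,interpolation=cv2.INTER_CUBIC),cv2.resize(a[145:255,335:435],None,fx=4,fy=4,interpolation=cv2.INTER_CUBIC)]))
```

```text
30.7083 [ 0.03  0.32 -3.19]
[([369.4, 162.2, 42.6, 65.2], 0.76)]
```

View pics/place.png

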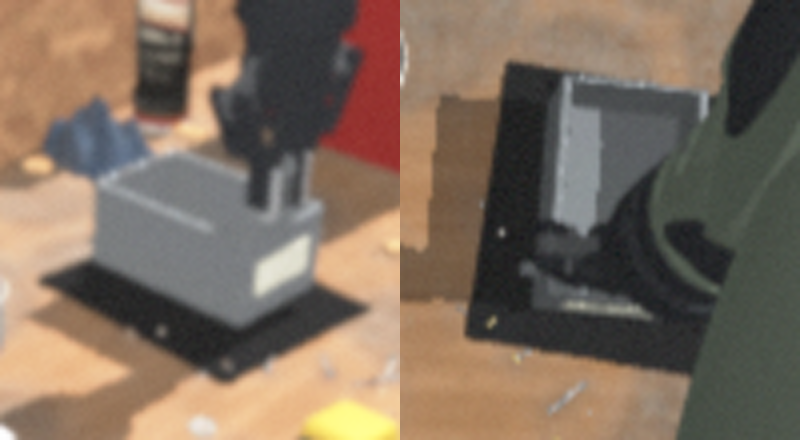

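The bin hangs level over the mat, roughly centred. I'll lower it by feel, release, retreat and check.

Run:
```python
from util import *
B=Bm();B[:3,3]=[.590,-.1714,0];N=B@G;p=N[:3,3]
bot.move_linear(p+[0,0,.009],.03,until_force=6);bot.wait(.1)
h=bot.move_linear(p+[0,0,.001],.01,until_force=3);bot.wait(.2)
print(h,np.array(bot.read_position())-p,fd().round(2))
bot.set_gripper(.5,20);bot.wait(.2)
c=np.array(bot.read_position());bot.move_linear(c+[0,0,.1],.08)
bot.move_pose([.40,-.40,.25],q4(N));bot.wait(.3)
a=bot.camera("top")[:,:,::-1];b=bot.camera("scene")[:,:,::-1]
for t in("bin","mat","screw_tin","tape_measure","glue_bottle"):print(t,[(np.round(d["bbox"],1).tolist(),round(d["confidence"],2)) for d in bot.search_frame("top",t)[:1]])
cv2.imwrite("pics/end.png",np.hstack([cv2.resize(b[140:250,300:400],None,fx=4,fy=4,interpolation=cv2.INTER_CUBIC),cv2.resize(a[145:255,335:435],None,fx=4,fy=4,interpolation=cv2.INTER_CUBIC)]))
print(bot.read_clock())
```

```text
True [-1.13932328e-05  8.63043771e-05  4.61903979e-03] [0.35 0.55 6.22]
bin []
mat [([353.1, 162.4, 64.2, 77.1], 0.71)]
screw_tin [([305.5, 144.6, 27.9, 32.1], 0.67)]
tape_measure [([305.6, 268.8, 46.0, 19.8], 0.69)]
glue_bottle [([330.5, 97.8, 23.6, 40.8], 0.87)]
35.8833
```

View pics/end.png

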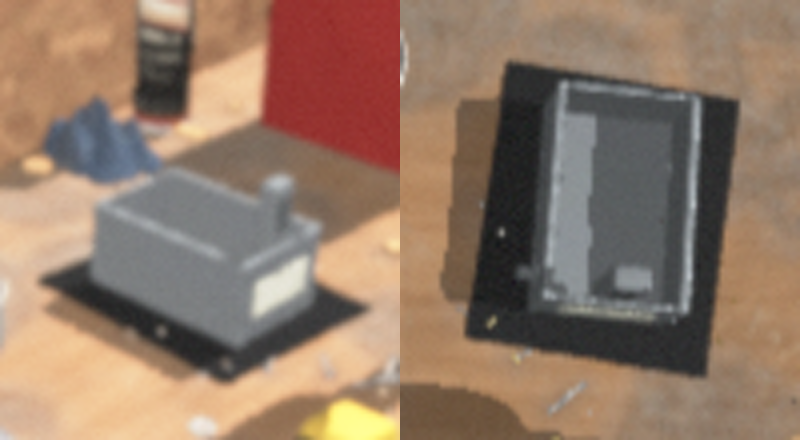

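The bin stands flat and free near the mat's centre, with its rim at (555–700, 85–315) inside the mat at (470–740, 62–375). The tin, tape measure and bottle haven't moved.

```bash
python3 -c "
from cell import bot
print(bot.close_job())"
```

```text
the job is handed in; nothing more can be done
None
```

The bin is out of the dock and standing upright near the middle of the mat, and the job is handed in (about 36 s on the clock); the tin, tape measure and glue bottle still stand where they did, and the judge's verdict was not shown.

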